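# Slide a thin steel strap over the crate edge, pinch it and lay it on the anvil

## Task

The thin steel strap in the shallow lane between the two birch strips is too flat to pick up where it lies: press on it lightly and slide it along the lane until its end sticks out well past the crate's front edge (but does not fall), then pinch it there by its two long sides and lift it off. Lay it flat along the anvil's face with its hole over the anvil's hole, ready for the pin punch, and let go. Press and set down gently, and leave the other things as they are.

Things in the scene. Friction and masses are not known exactly. Their poses are not given: they have to be found in the camera images.
- crate: Low birch crate standing upside down, fixed; 300 (x) x 660 (y) x 100 mm high. Origin: centre of its underside, on the table. Its flat deck is 100 mm above the origin. The front edge, facing the robot, is the straight deck edge at x = -150 mm of this frame, along y; in front of it is free space down to the table.
- lane: Two fixed birch strips on the deck, each 200 mm long, 16 mm wide, 6 mm high, parallel to the crate's x axis, from the front edge (x = -150 mm of this frame) back to x = +50 mm; inner faces 52 mm apart (y = -26 and +26 mm). Origin: on the deck, on the lane's centreline. The deck between them is bare.
- strap: Loose flat steel strap on the deck between the strips, 100 (x) x 46 (y) x 3 mm, about 0.1 kg (varies, as does friction). Origin: centre of its underside; x along its length. Its -x end points to the front edge, at first 25 to 75 mm behind it. Tips off if more than half sticks out. A light press of 5 to 12 N drags it; over 30 N marks it, on the deck or on the anvil.
- strap_hole (a point): Centre of the strap's only hole, 10 mm wide, at mid-thickness: 34 mm from the strap's centre towards its +x end.
- strap_front (a point): Middle of the strap's -x end face, the end that goes out over the edge; at mid-thickness.
- anvil: Small steel anvil fixed on the deck. Origin on the deck; x along it towards the horn (away from the robot). Flat face 65 mm above the origin, x = -60 (heel end) to +50 mm, 40 mm wide, block 22 mm thick. Below the block the heel is free: the waist (26 mm wide) starts at x = -22 mm; the foot (x -50 to +60, 76 mm wide) is under 25 mm high. Round horn to x = 105 mm, below the face.
- anvil_hole (a point): Centre of the mouth of the anvil's only hole, 12 mm wide, in the face, 46 mm from the heel end, on the face's centreline. Level with the face. With the strap's hole over it and the strap along the face, the strap's -x end overhangs the heel end by 38 mm and the strap rests stably.
- hammer: Bystander: hammer with a white nylon head, 240 mm, lying on the deck at one side. Origin on its underside.
- punch: Bystander: stainless pin punch, 120 mm long, 12 mm thick, lying on the deck at one side. Origin on its underside.
- hinge: Bystander: grey butt hinge, open, 60 x 60 mm, 9 mm high at its knuckle, lying on the deck between lane and anvil. Origin on its underside.
- caddy: Bystander: clear two-level screw caddy, 80 x 95 x 81 mm, on the deck near its back edge, between lane and anvil. Origin on its underside.
- teaglass: Bystander: waisted tea glass, 54 mm wide, 78 mm high, on the table. Origin on its underside.
- jar: Bystander: jar with a steel cap, 72 mm wide, 90 mm high, on the table. Origin on its underside.
Things that resemble listed ones, but are neither listed nor needed, are in the scene too. Of the things like the strap, leave any that is brown or red; of the rest the larger one is meant.

How it is judged:
By the outcome, as a careful person would: the job done as asked, in the order asked, and still so for the second after the job is handed in, with the robot touching nothing.
It also fails if it takes over 67 s, if anything falls off the work surface, if the arm or the gripper's body presses on something with over 40 N, if the wrist force passes 120 N, or if a joint passes its speed limit or range.

## Robot

A 7-joint arm with a two-finger parallel gripper is mounted at the origin on the work surface. World frame = base frame: x ahead of the robot, y to its left, z up, the work surface at z = 0. Lengths are in m, angles in degrees, forces in N, time in s.
With the tool pointing down it reaches from about 0.4 to 0.75 m from the base axis. Payload 19.5 kg.
Tool frame: the origin (TCP) lies between the finger pads; the fingertips stand 17 mm ahead of it and the grasp point (between the pads) lies 2 mm behind it; z points along the fingers, y is the line along which they close (so a half turn about z gives the same grasp; the last joint's range is limited). The gripper opens to 85 mm and grips with 20 to 120 N. Pads are 22 mm wide; open, the fingers measure 114 mm over their backs; the gripper's body (76 mm by 85 mm) begins 54 mm behind the grasp point. The pads swing forward as they close: fully open they stand 13 mm farther back than shut.
Start: joints at [-71.03, 40.479, -1.581, 85.061, 1.261, 54.483, -4.326], TCP at [0.209, 0.535, 0.248] pointing down, gripper open.
Joint ranges: [-155.06, 155.06], [-18.47, 123.98], [-90, 86.84], [0, 140.48], [-83.41, 263.41], [0, 116], [-161.91, 161.91]. Speed limits (degrees/s): [108.29, 108.29, 147.25, 147.25, 172.46, 172.46, 172.46].

## Interface

Orientations are given as [roll, pitch, yaw] about the fixed x, y, z axes, in that order (R = Rz(yaw) Ry(pitch) Rx(roll)).
In Python, from rig import r gives the robot as it stands.
- The arm moves only by the tool jog_arm, never from a script. Its argument "increments" is a list of rows, each an object of numbers: "hand": the opening, from 0 (shut) to 1 (fully open); "x", "y", "z": the shift along the world's x, y, z in mm; "yaw": the turn about the world's z in rad. A call has 1 to 12 rows; each row shifts and turns the commanded pose from where the row before left it; what a row does not reach is not made up. A row lasts 1/10 s, in which the tool goes at most 50 mm and 8.59 degrees, less where a joint would pass 70% of its speed; a pose out of reach is approached as far as the arm can. A call is refused whole if a number of a shift passes 50 or a number of a turn 0.15, either way. A call with a gripper value outside its range is refused whole. The fingers move at their own pace and stop on an object; the grip force is fixed at half the most. Time passes only in rows, so rows that do not move let the fingers close. It gives the time, the measured TCP pose, the force, the opening and the grip force at its end, in the units of the state.
- r.get_state(): the state, without advancing time (a new reading comes with each control period).
- r.capture(name): name is "side" or "top"; returns a dict with "pixels" (420x560x3 uint8, blue, green, red), "depth" (420x560 float32, m along the optical axis (not along the pixel's ray), 0 where there is no reading), "mtx" (3x3 intrinsics, pixels), "rvec" (rotation vector, rad) and "tvec" (3), from world to camera coordinates, as OpenCV has them. Camera axes: x right, y down, z forward; pixel columns grow to the right and rows downward; lengths in m; the calibration is good to about 2 mm. A picture is of the moment at which its call begins.
- r.hand_in(): hands the job in; it is judged then, once.
The state is a dict: "time_s": time; "qpos": joint angles; "joint_vel": joint speeds; "joint_torque": joint torques, N m; "tool_pos": TCP position; "tool_rot": TCP orientation; "ft_force": force on the tool from outside, world axes, zero at the start; "wrist_torque": the same for the moment, N m; "opening": finger opening in m; "grip_force": force on a finger pad.
Only numpy, scipy, OpenCV 4.12 (cv2) and the standard library are available. Lean on these libraries where they do the work, as an engineer would, in place of code of your own. Each camera call takes 0.05 s, during which the arm holds its last target. There are 200 camera calls.

## Working session

There is one attempt and no reset: what is moved stays moved. The work goes in short steps, Python scripts to look and compute and a tool call to move; the robot and the scene stay as the last step left them, time stands still between calls to the robot, and variables do not carry over. Pictures are saved under pics/ and viewed, at most 10 in all, crops included, and the job is handed in when it is done.

Besides the shell and the picture viewer there is one more tool, called after "Request:" by a JSON object that holds its "fn" and its "kwargs", one argument or row to a line. jog_arm: Moves the arm, as the interface text tells. Its arguments: {"type":"object","properties":{"increments":{"type":"array","items":{"type":"object","properties":{"hand":{"type":"number"},"x":{"type":"number"},"y":{"type":"number"},"z":{"type":"number"},"yaw":{"type":"number"}}}}},"required":["increments"]}

```bash
mkdir -p pics; cat > h.py <<'E'
import numpy as np,cv2
from rig import r
def cap(n,save=None):
    c=r.capture(n); c['R']=cv2.Rodrigues(np.array(c['rvec'],float))[0]; c['t']=np.array(c['tvec'],float).reshape(3)
    if save: cv2.imwrite('pics/'+save,c['pixels']); np.savez('pics/'+save[:-4],**c)
    return c
def load(n):
    d=np.load('pics/'+n+'.npz'); return {k:d[k] for k in d.files}
def ray(c,uv):
    uv=np.atleast_2d(np.array(uv,float)); d=np.c_[uv,np.ones(len(uv))]@np.linalg.inv(c['mtx']).T@c['R']
    return -c['R'].T@c['t'],d
def plane(c,uv,z):
    o,d=ray(c,uv); return o+d*((z-o[2])/d[:,2])[:,None]
def cloud(c):
    h,w=c['depth'].shape; u,v=np.meshgrid(np.arange(w),np.arange(h)); o,d=ray(c,np.c_[u.ravel(),v.ravel()])
    return (o+d*c['depth'].reshape(-1,1)).reshape(h,w,3)
E
python3 - <<'E'
from h import *
s=r.get_state();print(s)
for n in('side','top'):
    c=cap(n,n+'0.png');print(n,-c['R'].T@c['t'],c['R'][2],c['mtx'][0,0])
E
```

```text
{'time_s': 0.0, 'qpos': array([-71.03061138,  40.51277447,  -1.57978882,  85.0824432 ,
         1.25920822,  54.48235474,  -4.32719018]), 'joint_vel': array([ 0.07374042,  0.01541946, -0.07194154,  0.03285532,  0.02323519,
       -0.00196142,  0.02357868]), 'joint_torque': array([-1.48909923e-03, -8.83224177e+01,  1.23394780e+00, -2.36162084e+01,
        1.69337390e-02,  6.68392822e-03,  2.89353117e-06]), 'tool_pos': array([0.20934796, 0.53528778, 0.24784743]), 'tool_rot': array([-1.79939776e+02,  2.48564097e-03,  1.58637301e+02]), 'ft_force': array([-0.32566492,  0.58352185,  0.9993631 ]), 'wrist_torque': array([ 0.04378464, -0.05010044,  0.02915473]), 'grip_force': 0.0, 'opening': 0.08550336419180565}
side [-0.22045778  0.97784496  1.1516545 ] [ 0.4882689  -0.59342734 -0.63987301] 519.685957153834
top [ 0.48245666 -0.0037452   1.17709441] [ 8.01629905e-02 -5.80926138e-04 -9.96781600e-01] 386.9317976274381
```

View pics/top0.png

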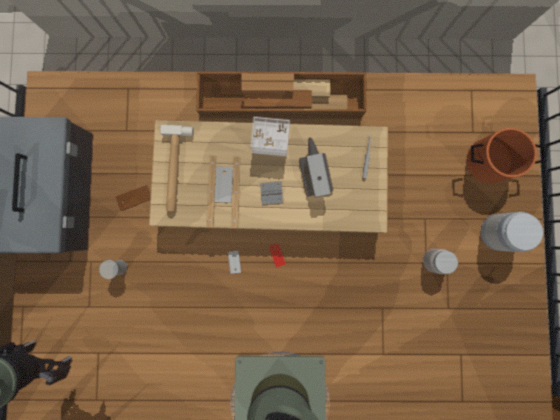

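View pics/side0.png

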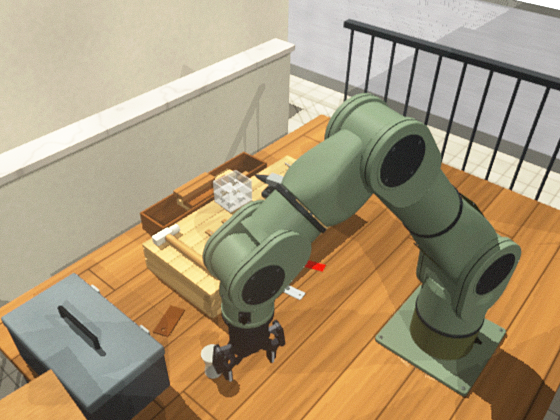

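Top view: strap at about (224,185) in the lane (212–237), hinge (271,193), caddy (270,137), anvil (316,170), crate front edge along row ~228. The side view's lane is hidden by the arm.

```bash
python3 - <<'E'
from h import *
c=load('top0');im=c['pixels']
cv2.imwrite('pics/crop0.png',cv2.resize(im[130:235,200:340],None,fx=5.7,fy=5.7,interpolation=cv2.INTER_CUBIC))
P=cloud(c)
for n,(u,v) in dict(deck=(190,190),deck2=(255,215),deck3=(350,200),strap=(224,180),anv=(316,168),table=(200,260)).items(): print(n,P[v-2:v+3,u-2:u+3].reshape(-1,3).mean(0).round(4))
np.save('pics/P0.npy',P)
# crate outline from depth
m=((P[...,2]>.09)&(P[...,2]<.12)).astype(np.uint8); m[:, :140]=0;m[:,400:]=0;m[240:]=0;m[:118]=0
q=P[m>0]; print(len(q),q[:,2].mean(), cv2.minAreaRect(q[:,:2].astype(np.float32)))
# anvil face
z=P[150:205,295:340,2]; f=(z>.15); f2=(abs(P[...,2]-np.median(z[f]))<.008);f2[:150]=0;f2[205:]=0;f2[:,:295]=0;f2[:,340:]=0
q=P[f2];print('anvil z',np.median(z[f]),cv2.minAreaRect(q[:,:2].astype(np.float32)))
E
```

```text
deck [0.6115 0.2542 0.1002]
deck2 [0.5421 0.0715 0.0997]
deck3 [ 0.5771 -0.1783  0.1863]
strap [0.6397 0.159  0.1032]
anv [ 0.6636 -0.0931  0.1653]
table [4.111e-01 2.431e-01 1.000e-04]
21761 0.10060241237779552 ((0.6550669074058533, 0.03170862793922424), (0.6617501378059387, 0.29987719655036926), 88.61266326904297)
anvil z 0.16436683125152873 ((0.6538156270980835, -0.09782058000564575), (0.1255567967891693, 0.04033287242054939), 12.030357360839844)
```

View pics/crop0.png

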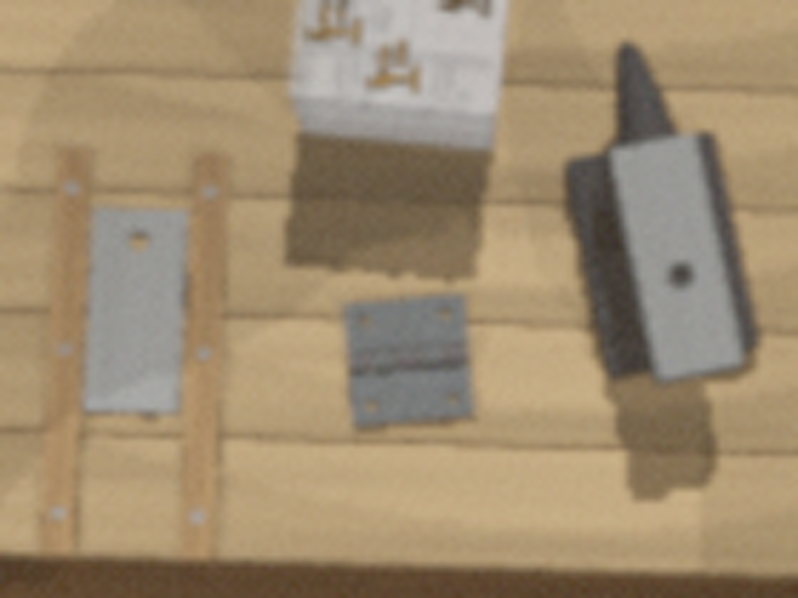

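Crop: strap corners near (93,208),(189,210),(180,411),(84,411) with its hole at (138,240); anvil face (612–745, 135–380), hole (681,274); lane strips down to the front edge at crop row ~555.

```bash
cat >> h.py <<'E'
def grayrect(c,box,z,vmin=110,smax=45,k=8):
    u0,v0,u1,v1=box; im=cv2.resize(c['pixels'][v0:v1,u0:u1],None,fx=k,fy=k,interpolation=cv2.INTER_CUBIC)
    hsv=cv2.cvtColor(im,cv2.COLOR_BGR2HSV); m=((hsv[...,1]<smax)&(hsv[...,2]>vmin)).astype(np.uint8)
    cs,_=cv2.findContours(m,cv2.RETR_EXTERNAL,cv2.CHAIN_APPROX_NONE); ct=max(cs,key=cv2.contourArea)
    tr=lambda p:(np.asarray(p,float).reshape(-1,2)+.5)/k-.5+[u0,v0]
    X=plane(c,tr(ct),z)[:,:2]; rect=cv2.minAreaRect((X*1000).astype(np.float32))
    fm=np.zeros_like(m); cv2.drawContours(fm,[ct],-1,1,-1); fm=cv2.erode(fm,np.ones((3*k,3*k),np.uint8))
    g=cv2.cvtColor(im,cv2.COLOR_BGR2GRAY); 
    cs,_=cv2.findContours(((hsv[...,1]>=smax)|(hsv[...,2]<=vmin)).astype(np.uint8)*fm,cv2.RETR_EXTERNAL,cv2.CHAIN_APPROX_NONE)
    holes=[(cv2.contourArea(h),plane(c,tr(np.mean(h.reshape(-1,2),0)),z)[0,:2]*1000) for h in cs if cv2.contourArea(h)>20]
    return rect,holes,m
E
python3 - <<'E'
from h import *
c=load('top0')
hs=cv2.cvtColor(c['pixels'],cv2.COLOR_BGR2HSV)
for n,(u,v) in dict(strap=(224,185),hole=(224,172),deck=(190,190),strip=(212,175),anv=(316,165),side=(305,180)).items(): print(n,hs[v,u])
r1,h1,m=grayrect(c,(214,160,236,208),.103,110,60);print('strap',r1,h1)
r2,h2,m2=grayrect(c,(296,148,336,202),.165,130,60);print('anvil',r2,h2)
cv2.imwrite('pics/m.png',np.hstack([cv2.resize(m,(200,400))*255,cv2.resize(m2,(300,400))*255]))
# lane strips: screw heads
k=5.7
pts=np.array([(72,187),(64,349),(57,513),(210,191),(203,353),(197,516)],float)
print('screws',(plane(c,(pts+.5)/k-.5+[200,130],.106)*1000).round(1).tolist())
e=np.array([(10,555),(130,557),(780,575)],float);print('edge',(plane(c,(e+.5)/k-.5+[200,130],.1)*1000).round(1).tolist())
P=cloud(c);print(P[195:206:3,345:356:3,2].round(3))
E
```

```text
strap [ 23   7 155]
hole [ 17  84 163]
deck [ 18  89 170]
strip [ 15 103 154]
anv [ 24   8 154]
side [13 31 74]
strap ((628.4188232421875, 160.96267700195312), (49.413230895996094, 102.52521514892578), 87.9045639038086) [(265.0, array([662.34246675, 159.72961554]))]
anvil ((647.253662109375, -98.79643249511719), (112.03944396972656, 41.5979118347168), 10.621500015258789) [(1136.5, array([ 637.54175207, -100.89194339]))]
screws [[688.9, 192.4, 106.0], [608.7, 194.8, 106.0], [528.6, 196.7, 106.0], [687.2, 124.5, 106.0], [607.0, 126.9, 106.0], [527.4, 128.7, 106.0]]
edge [[508.2, 220.3, 100.0], [507.5, 161.8, 100.0], [500.0, -155.2, 100.0]]
[[0.103 0.095 0.104 0.103]
 [0.097 0.104 0.101 0.1  ]
 [0.097 0.103 0.101 0.094]
 [0.098 0.1   1.177 0.102]]
```

View pics/m.png

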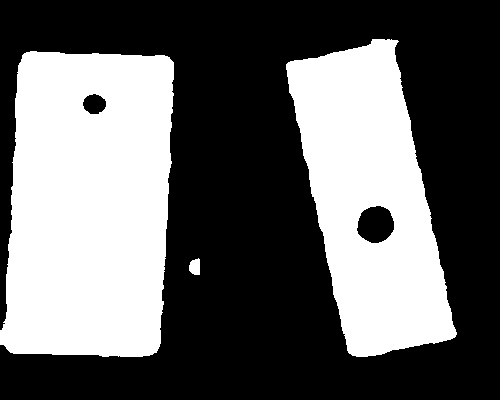

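Masks are clean: strap centre ≈ (628,161) mm, yaw ≈ −2°, hole (662,160); anvil hole ≈ (637.5,−101), yaw ≈ +11°; front edge x ≈ 507 at the lane. Now shut the hand and move above the strap.

Request:
{"fn": "jog_arm", "kwargs": {
  "increments": [
    {"hand":0,"x":20,"y":-17,"yaw":0.02},
    {"hand":0,"x":35,"y":-30,"yaw":0.03},
    {"hand":0,"x":35,"y":-30,"yaw":0.03},
    {"hand":0,"x":35,"y":-30,"yaw":0.03},
    {"hand":0,"x":35,"y":-30,"yaw":0.03},
    {"hand":0,"x":35,"y":-30,"yaw":0.03},
    {"hand":0,"x":35,"y":-30,"yaw":0.03},
    {"hand":0,"x":35,"y":-30,"yaw":0.03},
    {"hand":0,"x":35,"y":-30,"yaw":0.03},
    {"hand":0,"x":35,"y":-30,"yaw":0.03},
    {"hand":0,"x":35,"y":-30,"yaw":0.03},
    {"hand":0,"x":35,"y":-30,"yaw":0.03}
  ]
}}

```text
invalid input
```

Request:
{"fn": "jog_arm", "kwargs": {
  "increments": [
    {"x":20,"y":-17,"z":0,"yaw":0.02,"hand":0}
  ]
}}

```text
time_s: 0.2
tool_pos: [0.2271, 0.5197, 0.2477]
tool_rot: [-180.0, -0.1, 160.0]
ft_force: [0.4, 0.2, -0.8]
opening: 0.0733
grip_force: 0.0
```

All keys are needed.

Request:
{"fn": "jog_arm", "kwargs": {
  "increments": [
    {"x":35,"y":-30,"z":0,"yaw":0.03,"hand":0},
    {"x":35,"y":-30,"z":0,"yaw":0.03,"hand":0},
    {"x":35,"y":-30,"z":0,"yaw":0.03,"hand":0},
    {"x":35,"y":-30,"z":0,"yaw":0.03,"hand":0},
    {"x":35,"y":-30,"z":0,"yaw":0.03,"hand":0},
    {"x":35,"y":-30,"z":0,"yaw":0.03,"hand":0},
    {"x":35,"y":-30,"z":0,"yaw":0.03,"hand":0},
    {"x":35,"y":-30,"z":0,"yaw":0.03,"hand":0},
    {"x":35,"y":-30,"z":0,"yaw":0.03,"hand":0},
    {"x":35,"y":-30,"z":0,"yaw":0.03,"hand":0},
    {"x":35,"y":-30,"z":0,"yaw":0.02,"hand":0},
    {"x":24,"y":-28,"z":0,"yaw":0,"hand":0}
  ]
}}

```text
time_s: 1.4
tool_pos: [0.64, 0.1583, 0.2477]
tool_rot: [-180.0, -0.0, 178.1]
ft_force: [-1.3, 0.2, 0.0]
opening: 0.0002
grip_force: 0.0
```

Request:
{"fn": "jog_arm", "kwargs": {
  "increments": [
    {"x":0,"y":0,"z":-30,"yaw":0,"hand":0},
    {"x":0,"y":0,"z":-30,"yaw":0,"hand":0},
    {"x":0,"y":0,"z":-30,"yaw":0,"hand":0},
    {"x":0,"y":0,"z":-5,"yaw":0,"hand":0},
    {"x":0,"y":0,"z":0,"yaw":0,"hand":0},
    {"x":0,"y":0,"z":0,"yaw":0,"hand":0}
  ]
}}

```text
time_s: 2.0
tool_pos: [0.639, 0.1607, 0.1548]
tool_rot: [180.0, 0.1, 178.1]
ft_force: [-0.4, -0.1, 0.7]
opening: -0.0002
grip_force: 0.0
```

Request:
{"fn": "jog_arm", "kwargs": {
  "increments": [
    {"x":0,"y":0,"z":-15,"yaw":0,"hand":0},
    {"x":0,"y":0,"z":-13,"yaw":0,"hand":0},
    {"x":0,"y":0,"z":-2,"yaw":0,"hand":0},
    {"x":0,"y":0,"z":0,"yaw":0,"hand":0}
  ]
}}

```text
time_s: 2.4
tool_pos: [0.6385, 0.1605, 0.1235]
tool_rot: [-180.0, 0.0, 178.1]
ft_force: [1.3, 0.4, -0.0]
opening: 0.0002
grip_force: 0.0
```

Request:
{"fn": "jog_arm", "kwargs": {
  "increments": [
    {"x":0,"y":0,"z":-1,"yaw":0,"hand":0},
    {"x":0,"y":0,"z":-1,"yaw":0,"hand":0},
    {"x":0,"y":0,"z":-1,"yaw":0,"hand":0},
    {"x":0,"y":0,"z":0,"yaw":0,"hand":0}
  ]
}}

```text
time_s: 2.8
tool_pos: [0.6384, 0.1605, 0.1203]
tool_rot: [-180.0, 0.0, 178.1]
ft_force: [0.8, 0.1, 0.5]
opening: 0.0003
grip_force: 0.0
```

Request:
{"fn": "jog_arm", "kwargs": {
  "increments": [
    {"x":0,"y":0,"z":-0.5,"yaw":0,"hand":0},
    {"x":0,"y":0,"z":-0.5,"yaw":0,"hand":0},
    {"x":0,"y":0,"z":0,"yaw":0,"hand":0}
  ]
}}

```text
time_s: 3.1
tool_pos: [0.6386, 0.1605, 0.1201]
tool_rot: [180.0, 0.0, 178.1]
ft_force: [-4.0, -0.9, 11.6]
opening: -0.0001
grip_force: 5.9
```

Request:
{"fn": "jog_arm", "kwargs": {
  "increments": [
    {"x":-2,"y":0,"z":0.1,"yaw":0,"hand":0},
    {"x":-4,"y":0.1,"z":0,"yaw":0,"hand":0},
    {"x":-4,"y":0.1,"z":0,"yaw":0,"hand":0},
    {"x":-4,"y":0.1,"z":0,"yaw":0,"hand":0},
    {"x":-4,"y":0.1,"z":0,"yaw":0,"hand":0}
  ]
}}

```text
time_s: 3.6
tool_pos: [0.6211, 0.161, 0.1202]
tool_rot: [180.0, 0.1, 178.1]
ft_force: [2.7, 0.7, 7.3]
opening: 0.0003
grip_force: 3.2
```

Request:
{"fn": "jog_arm", "kwargs": {
  "increments": [
    {"x":-5,"y":0.1,"z":-0.1,"yaw":0,"hand":0},
    {"x":-5,"y":0.1,"z":0,"yaw":0,"hand":0},
    {"x":-5,"y":0.1,"z":0,"yaw":0,"hand":0},
    {"x":-5,"y":0.2,"z":0,"yaw":0,"hand":0},
    {"x":-5,"y":0.1,"z":0,"yaw":0,"hand":0},
    {"x":-5,"y":0.2,"z":0,"yaw":0,"hand":0}
  ]
}}

```text
time_s: 4.2
tool_pos: [0.5912, 0.1619, 0.1201]
tool_rot: [180.0, 0.1, 178.1]
ft_force: [2.5, -0.6, 7.1]
opening: -0.0
grip_force: 3.9
```

```bash
python3 - <<'E'
from h import *
a=cap('side','side1.png');b=cap('top','top1.png')
cv2.imwrite('pics/v1.png',np.hstack([cv2.resize(b['pixels'][150:260,190:260],None,fx=5,fy=5,interpolation=cv2.INTER_CUBIC),cv2.resize(a['pixels'][170:335,140:270],None,fx=3.33,fy=3.33)[:550]]))
E
```

```text
Traceback (most recent call last):
ValueError: all the input array dimensions except for the concatenation axis must match exactly, but along dimension 0, the array at index 0 has size 550 and the array at index 1 has size 549
```

```bash
python3 - <<'E'
from h import *
a=load('side1');b=load('top1')
cv2.imwrite('pics/v1.png',np.hstack([cv2.resize(b['pixels'][150:260,190:260],(350,550),interpolation=cv2.INTER_CUBIC),cv2.resize(a['pixels'][170:335,140:270],(430,550))]))
E
```

```text
(no output)
```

View pics/v1.png

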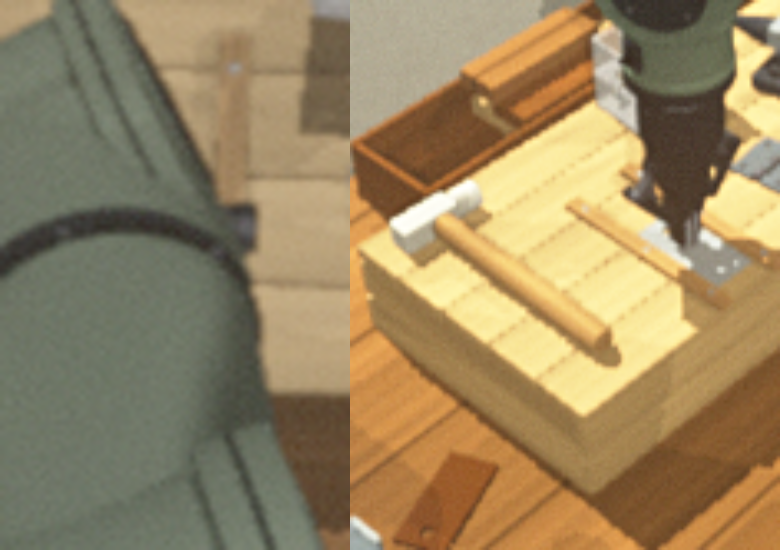

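Side view shows the strap (crop 645–748, 222–285) following the fingertip, front end still short of the edge (crop ~(725,300)). The top view is hidden by the arm. I'll measure the front end in the side view.

```bash
cat >> h.py <<'E'
def straploc(c,z=.103,k=4,box=(215,215,300,275)):
    u0,v0,u1,v1=box; im=cv2.resize(c['pixels'][v0:v1,u0:u1],None,fx=k,fy=k,interpolation=cv2.INTER_CUBIC)
    h=cv2.cvtColor(im,cv2.COLOR_BGR2HSV); m=((h[...,1]<60)&(h[...,2]>110)).astype(np.uint8)
    v,u=np.nonzero(m); X=plane(c,(np.c_[u,v]+.5)/k-.5+[u0,v0],z)[:,:2]*1000
    return X,m
E
python3 - <<'E'
from h import *
a=load('side1'); X,m=straploc(a)
X=X[(X[:,1]>130)&(X[:,1]<190)&(X[:,0]<640)]
print(len(X))
for y in range(132,190,4):
    q=X[abs(X[:,1]-y)<1]; print(y, len(q) and np.percentile(q[:,0],[0,2,50,98]).round(1))
E
```

```text
4705
132 [606.9 607.1 610.3 612.7]
136 [604.9 605.  607.3 609.6]
140 [555.3 566.6 587.7 612.8]
144 [534.3 536.  573.1 610.8]
148 [533.3 534.9 569.3 606.7]
152 [533.9 535.4 567.  602.6]
156 [533.4 534.6 571.3 633.2]
160 [533.6 535.2 571.  633.6]
164 [534.3 535.9 570.2 633.5]
168 [534.9 536.6 580.3 634.2]
172 [533.8 535.7 583.4 633.7]
176 [534.6 536.9 583.3 632.8]
180 [535.2 537.  583.6 632.9]
184 [534.9 536.6 581.7 628.6]
188 0
```

Request:
{"fn": "jog_arm", "kwargs": {
  "increments": [
    {"x":-5,"y":0.1,"z":0,"yaw":0,"hand":0},
    {"x":-5,"y":0.1,"z":0,"yaw":0,"hand":0},
    {"x":-5,"y":0.2,"z":0,"yaw":0,"hand":0},
    {"x":-5,"y":0.1,"z":0,"yaw":0,"hand":0},
    {"x":-5,"y":0.1,"z":0,"yaw":0,"hand":0},
    {"x":-5,"y":0.2,"z":0,"yaw":0,"hand":0},
    {"x":-5,"y":0.1,"z":0,"yaw":0,"hand":0},
    {"x":-5,"y":0.1,"z":0,"yaw":0,"hand":0}
  ]
}}

```text
time_s: 5.1
tool_pos: [0.5512, 0.1629, 0.1201]
tool_rot: [180.0, 0.2, 178.1]
ft_force: [3.0, -0.3, 8.3]
opening: -0.0003
grip_force: 4.2
```

Request:
{"fn": "jog_arm", "kwargs": {
  "increments": [
    {"x":-5,"y":0.1,"z":0,"yaw":0,"hand":0},
    {"x":-5,"y":0.1,"z":0,"yaw":0,"hand":0},
    {"x":-5,"y":0.2,"z":0,"yaw":0,"hand":0},
    {"x":-5,"y":0.1,"z":0,"yaw":0,"hand":0},
    {"x":-3,"y":0.1,"z":0,"yaw":0,"hand":0},
    {"x":0,"y":0,"z":0,"yaw":0,"hand":0}
  ]
}}

```text
time_s: 5.7
tool_pos: [0.5278, 0.1636, 0.1201]
tool_rot: [180.0, 0.1, 178.1]
ft_force: [-0.3, 0.1, 11.9]
opening: -0.0
grip_force: 6.1
```

```bash
python3 - <<'E'
from h import *
a=cap('side','side2.png'); X,m=straploc(a,box=(215,215,310,310))
X=X[(X[:,1]>130)&(X[:,1]<195)&(X[:,0]<640)]
for y in range(132,195,4):
    q=X[abs(X[:,1]-y)<1]; print(y, len(q) and np.percentile(q[:,0],[0,2,50,98]).round(1))
cv2.imwrite('pics/v2.png',cv2.resize(a['pixels'][190:310,190:330],(700,600),interpolation=cv2.INTER_CUBIC))
E
```

```text
132 [542.6 543.  548.4 612.5]
136 [539.  539.5 575.4 611.8]
140 [509.  510.5 538.3 610.1]
144 [471.4 473.8 514.8 610.3]
148 [469.3 470.7 510.4 608.3]
152 [469.5 471.1 504.7 603.8]
156 [470.8 472.2 502.7 537. ]
160 [469.8 471.5 506.3 568.4]
164 [469.4 470.6 505.8 569.7]
168 [469.7 471.4 510.7 570. ]
172 [471.1 472.9 519.3 569.8]
176 [471.1 472.9 519.4 568.3]
180 [470.2 472.2 519.9 569.3]
184 [470.4 472.3 519.1 568.4]
188 [471.7 472.4 492.4 517.2]
192 [533.6 533.7 575.1 615.8]
```

View pics/v2.png

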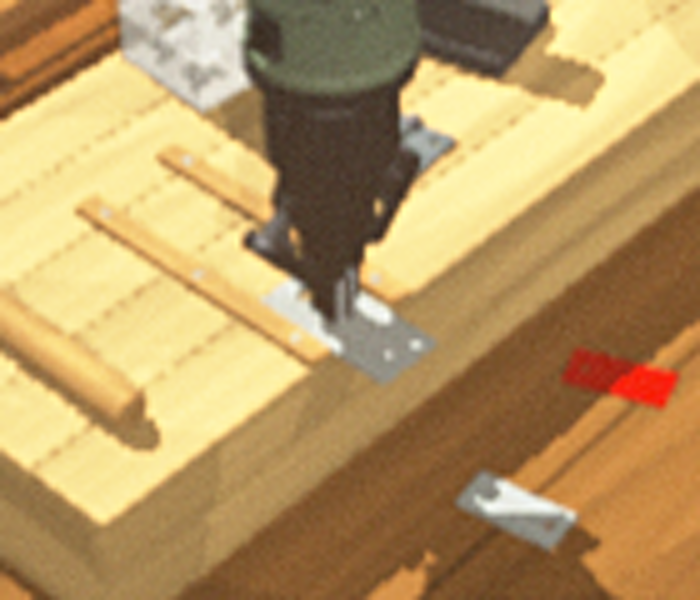

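Strap overhangs ~37 mm (front end x≈470 at y≈165, in view at crop (385,380)–(435,345)), resting flat. Now lift off, open, and straddle the overhang.

Request:
{"fn": "jog_arm", "kwargs": {
  "increments": [
    {"x":0,"y":0,"z":5,"yaw":0,"hand":0},
    {"x":0,"y":0,"z":25,"yaw":0,"hand":0},
    {"x":0,"y":0,"z":30,"yaw":0,"hand":0.5},
    {"x":-20,"y":0,"z":0,"yaw":0,"hand":1},
    {"x":-22,"y":0.5,"z":0,"yaw":0,"hand":1},
    {"x":0,"y":0,"z":0,"yaw":0,"hand":1},
    {"x":0,"y":0,"z":0,"yaw":0,"hand":1},
    {"x":0,"y":0,"z":0,"yaw":0,"hand":1},
    {"x":0,"y":0,"z":0,"yaw":0,"hand":1}
  ]
}}

```text
time_s: 6.65
tool_pos: [0.4858, 0.1637, 0.1791]
tool_rot: [-180.0, 0.0, 178.1]
ft_force: [-0.5, 0.7, 0.4]
opening: 0.0855
grip_force: 0.0
```

Request:
{"fn": "jog_arm", "kwargs": {
  "increments": [
    {"x":0,"y":0,"z":-25,"yaw":0,"hand":1},
    {"x":0,"y":0,"z":-25,"yaw":0,"hand":1},
    {"x":0,"y":0,"z":-20,"yaw":0,"hand":1},
    {"x":0,"y":0,"z":-10,"yaw":0,"hand":1},
    {"x":0,"y":0,"z":0,"yaw":0,"hand":1},
    {"x":0,"y":0,"z":0,"yaw":0,"hand":1}
  ]
}}

```text
time_s: 7.25
tool_pos: [0.4857, 0.1638, 0.0998]
tool_rot: [180.0, 0.0, 178.1]
ft_force: [-0.1, -0.4, 0.2]
opening: 0.0852
grip_force: 0.0
```

```bash
python3 - <<'E'
from h import *
a=cap('side','side3.png'); X,m=straploc(a,box=(215,215,310,310))
X=X[(X[:,1]>130)&(X[:,1]<195)&(X[:,0]<640)]
for x in range(474,512,6):
    q=X[abs(X[:,0]-x)<1]; print(x, len(q) and np.percentile(q[:,1],[0,50,100]).round(1))
cv2.imwrite('pics/v3.png',cv2.resize(a['pixels'][190:310,190:330],(700,600),interpolation=cv2.INTER_CUBIC))
E
```

```text
474 [141.6 166.9 190.9]
480 [141.6 166.6 190.2]
486 [140.9 165.9 190.2]
492 [141.4 165.9 190. ]
498 [141.1 167.3 194.7]
504 [140.8 161.8 183.2]
510 [140.5 151.4 166.5]
```

View pics/v3.png

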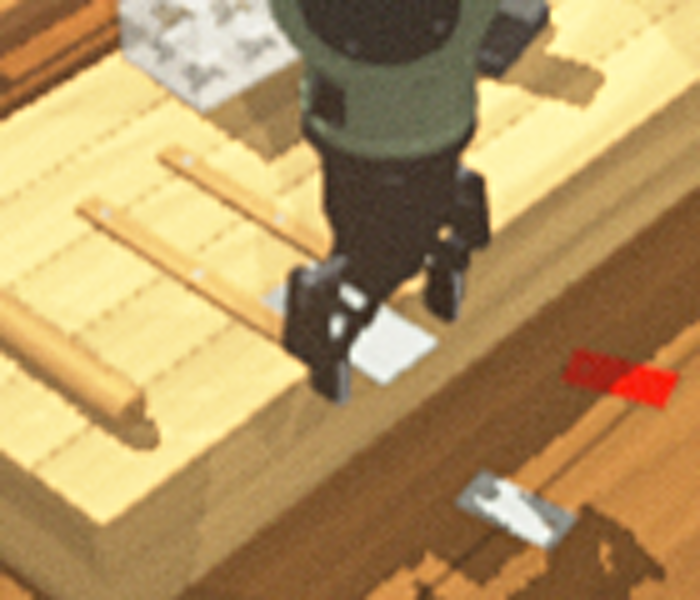

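Fingers straddle the overhanging end (strap front at crop (385,383)–(437,342)); strap centre y≈165. Nudge and close.

Request:
{"fn": "jog_arm", "kwargs": {
  "increments": [
    {"x":0,"y":1,"z":-2,"yaw":0,"hand":1},
    {"x":0,"y":0,"z":-2,"yaw":0,"hand":0.7},
    {"x":0,"y":0,"z":0,"yaw":0,"hand":0.6},
    {"x":0,"y":0,"z":0,"yaw":0,"hand":0.5},
    {"x":0,"y":0,"z":0,"yaw":0,"hand":0.4},
    {"x":0,"y":0,"z":0,"yaw":0,"hand":0.2},
    {"x":0,"y":0,"z":0,"yaw":0,"hand":0},
    {"x":0,"y":0,"z":0,"yaw":0,"hand":0},
    {"x":0,"y":0,"z":0,"yaw":0,"hand":0}
  ]
}}

```text
time_s: 8.2
tool_pos: [0.4854, 0.1648, 0.0953]
tool_rot: [-180.0, 0.0, 178.1]
ft_force: [-1.3, -0.8, 3.8]
opening: 0.0438
grip_force: 60.4
```

Request:
{"fn": "jog_arm", "kwargs": {
  "increments": [
    {"x":0,"y":0,"z":3,"yaw":0,"hand":0},
    {"x":0,"y":0,"z":6,"yaw":0,"hand":0},
    {"x":0,"y":0,"z":10,"yaw":0,"hand":0},
    {"x":0,"y":0,"z":15,"yaw":0,"hand":0},
    {"x":0,"y":0,"z":20,"yaw":0,"hand":0},
    {"x":0,"y":0,"z":20,"yaw":0,"hand":0},
    {"x":0,"y":0,"z":20,"yaw":0,"hand":0},
    {"x":0,"y":0,"z":20,"yaw":0,"hand":0},
    {"x":0,"y":0,"z":15,"yaw":0,"hand":0},
    {"x":0,"y":0,"z":10,"yaw":0,"hand":0},
    {"x":0,"y":0,"z":0,"yaw":0,"hand":0}
  ]
}}

```text
time_s: 9.3
tool_pos: [0.4857, 0.1649, 0.2355]
tool_rot: [180.0, 0.1, 178.1]
ft_force: [0.3, -0.5, -1.6]
opening: 0.044
grip_force: 61.2
```

```bash
python3 - <<'E'
from h import *
a=cap('side','side4.png');b=cap('top','top4.png')
cv2.imwrite('pics/v4.png',np.hstack([cv2.resize(b['pixels'][150:260,190:270],(400,550),interpolation=cv2.INTER_CUBIC),cv2.resize(a['pixels'][140:305,190:310],(400,550))]))
# anvil yaw from long sides
c=load('top0');_,_,m=grayrect(c,(296,148,336,202),.165,130,60)
k=8;L=[];Rr=[]
for v in range(100,330,2):
    u=np.nonzero(m[v])[0]; L.append((u[0],v));Rr.append((u[-1],v))
ax=[]
for s in(L,Rr):
    X=plane(c,(np.array(s)+.5)/k-.5+[296,148],.165)[:,:2]*1000
    vx,vy,x0,y0=cv2.fitLine(X.astype(np.float32),cv2.DIST_HUBER,0,.01,.01).ravel(); print(np.degrees(np.arctan2(vy,vx)),x0,y0, y0+vy/vx*(637.5-x0))
E
```

```text
11.861585 646.7721 -79.189896 -81.137344
11.868836 646.93866 -118.59099 -120.57466
```

View pics/v4.png

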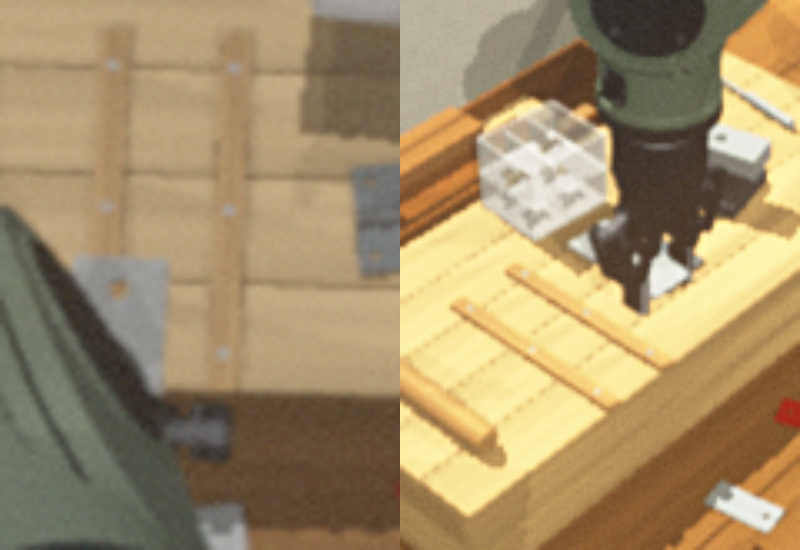

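Strap is held level: top view shows its hole at crop (118,288) and its far right corner (168,258); the side view shows it clear of the deck. Measure its pose in the hand.

```bash
cat >> h.py <<'E'
def held(c,box,z,k=8,smax=50):
    u0,v0,u1,v1=box; im=cv2.resize(c['pixels'][v0:v1,u0:u1],None,fx=k,fy=k,interpolation=cv2.INTER_CUBIC)
    h=cv2.cvtColor(im,cv2.COLOR_BGR2HSV); return im,h,(lambda p:plane(c,(np.asarray(p,float).reshape(-1,2)+.5)/k-.5+[u0,v0],z)[:,:2]*1000)
E
python3 - <<'E'
from h import *
c=load('top4'); z=.2432
P=cloud(c)
for v in (204,206,210,214,218,222,226): print(v,np.median(P[v-1:v+2,215:222,2]).round(4),P[v,219].round(3))
im,h,w=held(c,(200,196,230,232),z)
m=(h[...,1]<55)&(h[...,2]>110)
# right edge
s=[(np.nonzero(m[v])[0][-1],v) for v in range(70,230,2)if m[v].any()]
X=w(s);vx,vy,x0,y0=cv2.fitLine(X.astype(np.float32),cv2.DIST_HUBER,0,.01,.01).ravel();a=np.degrees(np.arctan2(-vy,-vx) if vx<0 else np.arctan2(vy,vx));print('side edge',a,x0,y0)
# far edge
s=[(u,np.nonzero(m[:,u])[0][0]) for u in range(50,170,2)]
Y=w(s);print('far edge x at y',np.polyfit(Y[:,1],Y[:,0],1),Y[:,1].mean(),Y[:,0].mean())
hm=((~m)).astype(np.uint8); n,lab,st,ce=cv2.connectedComponentsWithStats(hm)
for i in range(1,n):
    if 20<st[i,4]<3000: print('hole',st[i],w(ce[i]))
E
```

```text
204 0.2401 [0.56  0.149 0.244]
206 0.2401 [0.556 0.149 0.244]
210 0.2418 [0.546 0.149 0.241]
214 0.2405 [0.537 0.149 0.238]
218 0.2416 [0.527 0.149 0.239]
222 0.2425 [0.517 0.149 0.238]
226 0.4227 [0.503 0.121 0.408]
side edge -2.763456 537.7858 139.607
far edge x at y [3.96663109e-02 5.61535370e+02] 163.1542584466935 568.0070974730207
hole [ 95  82  31  28 650] [[551.94765003 162.48542269]]
```

Request:
{"fn": "jog_arm", "kwargs": {
  "increments": [
    {"x":3,"y":-10,"z":0,"yaw":0.01,"hand":0},
    {"x":6,"y":-20,"z":0,"yaw":0.02,"hand":0},
    {"x":8,"y":-25,"z":0,"yaw":0.022,"hand":0},
    {"x":8,"y":-25,"z":0,"yaw":0.022,"hand":0},
    {"x":8,"y":-25,"z":0,"yaw":0.022,"hand":0},
    {"x":8,"y":-25,"z":0,"yaw":0.022,"hand":0},
    {"x":8,"y":-25,"z":0,"yaw":0.022,"hand":0},
    {"x":8,"y":-25,"z":0,"yaw":0.022,"hand":0},
    {"x":8,"y":-25,"z":0,"yaw":0.022,"hand":0},
    {"x":8,"y":-25,"z":0,"yaw":0.022,"hand":0},
    {"x":8,"y":-25,"z":0,"yaw":0.022,"hand":0},
    {"x":6,"y":-25,"z":0,"yaw":0.018,"hand":0}
  ]
}}

```text
time_s: 10.6
tool_pos: [0.5723, -0.1172, 0.2335]
tool_rot: [180.0, -0.1, -167.7]
ft_force: [-0.4, 0.1, -1.1]
opening: 0.0439
grip_force: 61.2
```

Request:
{"fn": "jog_arm", "kwargs": {
  "increments": [
    {"x":0,"y":0,"z":-10,"yaw":0,"hand":0},
    {"x":0,"y":0,"z":-15,"yaw":0,"hand":0},
    {"x":0,"y":0,"z":-15,"yaw":0,"hand":0},
    {"x":0,"y":0,"z":-10,"yaw":0,"hand":0},
    {"x":0,"y":0,"z":-5,"yaw":0,"hand":0},
    {"x":0,"y":0,"z":0,"yaw":0,"hand":0},
    {"x":0,"y":0,"z":0,"yaw":0,"hand":0}
  ]
}}

```text
time_s: 11.3
tool_pos: [0.5725, -0.1153, 0.1796]
tool_rot: [-180.0, 0.0, -167.8]
ft_force: [-0.1, -0.2, -1.3]
opening: 0.0442
grip_force: 61.2
```

```bash
python3 - <<'E'
from h import *
print(r.get_state()['tool_pos'],r.get_state()['tool_rot'])
a=cap('side','side5.png');b=cap('top','top5.png')
cv2.imwrite('pics/v5.png',np.hstack([cv2.resize(b['pixels'][140:220,280:360],(400,400),interpolation=cv2.INTER_CUBIC),cv2.resize(a['pixels'][130:230,240:340],(400,400),interpolation=cv2.INTER_CUBIC)]))
E
```

```text
[ 0.57253492 -0.11526523  0.17963048] [-1.79984248e+02  2.18303873e-02 -1.67785580e+02]
```

View pics/v5.png

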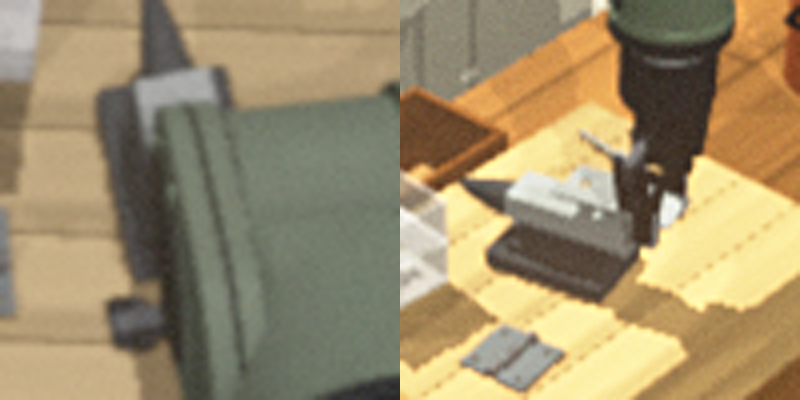

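Top: arm covers the anvil hole; side: strap hovers above the anvil face, aligned along it, hand at the heel end. Descend.

Request:
{"fn": "jog_arm", "kwargs": {
  "increments": [
    {"x":0,"y":0.6,"z":-6,"yaw":0,"hand":0},
    {"x":0,"y":0,"z":-5,"yaw":0,"hand":0},
    {"x":0,"y":0,"z":-3,"yaw":0,"hand":0},
    {"x":0,"y":0,"z":-1,"yaw":0,"hand":0},
    {"x":0,"y":0,"z":0,"yaw":0,"hand":0}
  ]
}}

```text
time_s: 11.9
tool_pos: [0.5724, -0.1146, 0.1641]
tool_rot: [-180.0, -0.0, -167.8]
ft_force: [0.3, -0.3, -1.1]
opening: 0.044
grip_force: 61.2
```

Request:
{"fn": "jog_arm", "kwargs": {
  "increments": [
    {"x":0,"y":0,"z":-1,"yaw":0,"hand":0},
    {"x":0,"y":0,"z":-1,"yaw":0,"hand":0},
    {"x":0,"y":0,"z":0,"yaw":0,"hand":0}
  ]
}}

```text
time_s: 12.2
tool_pos: [0.5724, -0.1146, 0.1622]
tool_rot: [-180.0, -0.0, -167.8]
ft_force: [-0.3, -0.1, -1.7]
opening: 0.044
grip_force: 61.2
```

Request:
{"fn": "jog_arm", "kwargs": {
  "increments": [
    {"x":0,"y":0,"z":-0.5,"yaw":0,"hand":0},
    {"x":0,"y":0,"z":-0.5,"yaw":0,"hand":0},
    {"x":0,"y":0,"z":0,"yaw":0,"hand":0}
  ]
}}

```text
time_s: 12.5
tool_pos: [0.5724, -0.1146, 0.1612]
tool_rot: [-180.0, -0.0, -167.8]
ft_force: [0.2, 0.1, -0.3]
opening: 0.0439
grip_force: 61.2
```

Request:
{"fn": "jog_arm", "kwargs": {
  "increments": [
    {"x":0,"y":0,"z":-0.5,"yaw":0,"hand":0},
    {"x":0,"y":0,"z":-0.3,"yaw":0,"hand":0},
    {"x":0,"y":0,"z":0,"yaw":0,"hand":0}
  ]
}}

```text
time_s: 12.8
tool_pos: [0.5724, -0.1146, 0.1606]
tool_rot: [-180.0, 0.0, -167.8]
ft_force: [-0.8, 0.5, 2.6]
opening: 0.0442
grip_force: 61.5
```

Request:
{"fn": "jog_arm", "kwargs": {
  "increments": [
    {"x":0,"y":0,"z":-0.4,"yaw":0,"hand":0},
    {"x":0,"y":0,"z":0,"yaw":0,"hand":0}
  ]
}}

```text
time_s: 13.0
tool_pos: [0.5724, -0.1146, 0.1602]
tool_rot: [-180.0, 0.0, -167.8]
ft_force: [-1.9, 0.1, 5.8]
opening: 0.0439
grip_force: 61.7
```

Request:
{"fn": "jog_arm", "kwargs": {
  "increments": [
    {"x":0,"y":0,"z":0,"yaw":0,"hand":0.55},
    {"x":0,"y":0,"z":0,"yaw":0,"hand":0.6},
    {"x":0,"y":0,"z":0,"yaw":0,"hand":0.8},
    {"x":0,"y":0,"z":0,"yaw":0,"hand":1},
    {"x":0,"y":0,"z":0,"yaw":0,"hand":1},
    {"x":0,"y":0,"z":0,"yaw":0,"hand":1},
    {"x":0,"y":0,"z":0,"yaw":0,"hand":1},
    {"x":0,"y":0,"z":0,"yaw":0,"hand":1}
  ]
}}

```text
time_s: 13.8
tool_pos: [0.5724, -0.1146, 0.1601]
tool_rot: [-180.0, -0.0, -167.8]
ft_force: [-0.2, -0.3, -0.2]
opening: 0.0856
grip_force: 0.0
```

Request:
{"fn": "jog_arm", "kwargs": {
  "increments": [
    {"x":0,"y":0,"z":5,"yaw":0,"hand":1},
    {"x":0,"y":0,"z":15,"yaw":0,"hand":1},
    {"x":0,"y":0,"z":30,"yaw":0,"hand":1},
    {"x":0,"y":0,"z":40,"yaw":0,"hand":1},
    {"x":-40,"y":0,"z":0,"yaw":0,"hand":1},
    {"x":-40,"y":0,"z":0,"yaw":0,"hand":1},
    {"x":0,"y":-35,"z":0,"yaw":0,"hand":1},
    {"x":0,"y":-35,"z":0,"yaw":0,"hand":1},
    {"x":0,"y":-35,"z":0,"yaw":0,"hand":1},
    {"x":0,"y":-35,"z":0,"yaw":0,"hand":1},
    {"x":0,"y":0,"z":0,"yaw":0,"hand":1}
  ]
}}

```text
time_s: 14.9
tool_pos: [0.4914, -0.2592, 0.25]
tool_rot: [-179.9, -0.0, -168.1]
ft_force: [0.3, -0.1, -0.5]
opening: 0.0856
grip_force: 0.0
```

```bash
python3 - <<'E'
from h import *
a=cap('side','side6.png');b=cap('top','top6.png')
cv2.imwrite('pics/v6.png',np.hstack([cv2.resize(b['pixels'][140:220,285:345],(400,533),interpolation=cv2.INTER_CUBIC),cv2.resize(a['pixels'][140:220,250:310],(400,533),interpolation=cv2.INTER_CUBIC)]))
rc,ho,m=grayrect(b,(294,145,342,218),.168,120,60);print(rc,ho)
E
```

```text
((627.8138427734375, -102.54916381835938), (151.44192504882812, 52.79863357543945), 12.3557710647583) [(431.0, array([ 637.73394162, -100.04056309]))]
```

View pics/v6.png

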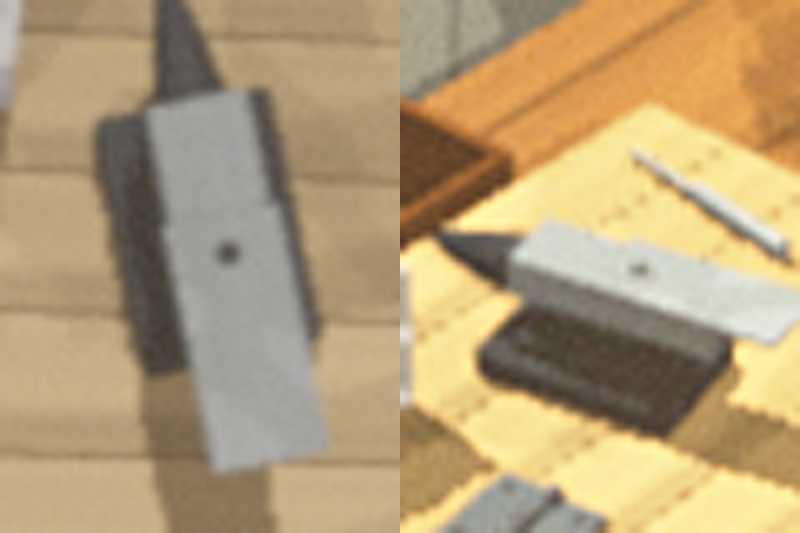

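Strap lies flat along the anvil, its dark (aligned) hole at crop (228,252), within ~1 mm of the anvil hole; the side view shows it flat with the heel overhang as expected. Hand in.

```bash
python3 -c "
from rig import r
print(r.hand_in())"
```

```text
the job is handed in; nothing more can be done
None
```

The job is handed in: the strap lies flat along the anvil and is released, its hole within about 1 mm of the anvil's by the top camera, with peak readings of about 12 N pressing on the deck and 6 N at set-down.

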